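# Close up the bookshop till

### The arm

A 7-joint arm with a two-finger parallel gripper is mounted at the origin on the work surface. World frame = base frame: x ahead of the robot, y to its left, z up, the work surface at z = 0. Lengths are in m, angles in rad, forces in N, time in s.
With the tool pointing down it reaches from about 0.4 to 0.85 m from the base axis. Payload 10.4 kg.
Tool frame: the origin (TCP) lies midway between the tips of the shut fingers; the grasp point (between the pads) lies 19 mm behind it; z points along the fingers, y is the line along which they close (so a half turn about z gives the same grasp; the last joint's range is limited). The gripper opens to 87 mm and grips with 3 to 60 N. Pads are 19 mm wide; open, the fingers measure 117 mm over their backs; the gripper's body (75 mm by 190 mm) begins 51 mm behind the grasp point.
Start: joints at [-1.198, 0.332, -0.065, 1.46, 0.022, 1.35, -0.088], TCP at [0.241, 0.577, 0.223] pointing down, gripper open.
Joint ranges: [-2.6, 2.6], [-0.5, 2.12], [-1.47, 1.34], [0.16, 2.42], [-1.27, 4.41], [0.06, 2.06], [-2.6, 2.6]. Speed limits (rad/s): [2.22, 2.22, 2.79, 2.79, 3.14, 3.14, 3.14].

### API

Orientations are given as a unit quaternion [x, y, z, w].
In Python, from bench import r gives the robot as it stands.
- The arm moves only by the tool move_arm, never from a script. Its argument "targets" is a list of rows, each a list of 3 entries, a list of its own where there are three numbers: the shift along the tool's x, y, z in cm, then the turn, a rotation vector about the tool's x, y, z in rad, then the opening in per cent of the stroke, from 0 (shut) to 100 (fully open). In form: [[[x, y, z], [wx, wy, wz], gripper], ...]. A call has 1 to 20 rows; each row shifts and turns the commanded pose from where the row before left it, along the tool's axes as they then stand; what a row does not reach is not made up. A row lasts 1/8 s, in which the tool goes at most 62.5 mm and 10.7 degrees, less where a joint would pass 70% of its speed; a pose out of reach is approached as far as the arm can. A call with a gripper value outside its range is refused whole. The fingers move at their own pace and stop on an object; "grip_force" is the grip in N (left out, the last holds). Time passes only in rows, so rows that do not move let the fingers close. It gives the time, the measured TCP pose, the force, the opening and the grip force at its end, in the units of the state.
- r.read_state(): the state, without advancing time (a new reading comes with each control period).
- r.camera(name): name is "scene" or "top"; returns a dict with "image" (384x512x3 uint8, blue, green, red), "vertical_fov" (degrees; the focal length in pixels is half the picture's height over the tangent of half this angle, whatever the lens; pixels are square), "cx", "cy" (the principal point, pixels), "k1" (the pictures are not rectified: a ray, as slopes to the right and down, at radius r is drawn at 1 + k1 r^2 times it, then the intrinsics apply), "cam_to_world" (4x4, takes a point from camera to world coordinates). Camera axes: x right, y down, z forward; pixel columns grow to the right and rows downward; lengths in m; the calibration is good to about 2 mm. A picture is of the moment at which its call begins. There is no depth.
- r.close_job(): hands the job in; it is judged then, once.
The state is a dict: "time": time; "joint_positions": joint angles; "joint_vel": joint speeds; "joint_torque": joint torques, N m; "ee_pos": TCP position; "eef_rot": TCP orientation; "ft_force": force on the tool from outside, world axes, zero at the start; "torque": the same for the moment, N m; "width": finger opening in m; "grip_force": force on a finger pad.
Only numpy, scipy, OpenCV 4.12 (cv2) and the standard library are available. Lean on these libraries where they do the work, as an engineer would, in place of code of your own. Each camera call takes 0.05 s, during which the arm holds its last target. There are 200 camera calls.

### The job

The till drawer on the shop counter has been left pulled out with the lid of its note compartment standing up. With the fingertips only, push the lid over until it lies flat, and then push the drawer fully home; the raised lid would hit the till, so do not push the drawer in before the lid is down. Do not pinch or grip anything, leave the paperback, mug, rubber stamp and card terminal where they are, and finish with the hand clear.

Things in the scene. Friction and masses are not known exactly. Their poses are not given: they have to be found in the camera images.
- till: the till: a fixed dark steel box 260 deep (its x) x 250 wide (its y) x 100 high; origin at the centre of its underside, on the counter. Its front faces its own -x. The drawer slides straight out along its own -x.
- till_drawer (a joint): how far the drawer is out, m: 0 = fully home (stopped by an end stop), at most 0.165. Runs stiffly, sliding friction about 2.5 N, stays where it is left. The drawer's front panel is a grey plate 246 wide x 62 high x 15 thick, lower edge 12 above the counter, upper edge 74 above the counter, no handle, only a small round lock off to one side that stands out 4.
- drawer_front (a point): centre of the outer face of the drawer's front panel, 43 above the counter, moves with the drawer; axes parallel to the till's. With the drawer home it lies at x = -145 mm in the till's frame.
- till_lid (a joint): angle of the lid over the drawer's note compartment, rad: 0 = shut, lying flat; about 1.57 = standing upright; at most 1.75, leaning back to the till. A stiff hinge (about 0.06 N m): it stays at any angle and has to be pushed all the way. There is a stop at 0.
- lid_hinge (a point): middle of the lid's hinge line, 68 above the counter, on the drawer, 95 behind the outer face of the drawer's front panel; the hinge line runs along the till's y. Axes turn with the lid: its -x runs from the hinge to the lid's free edge, its z is the lid's normal (up when shut; towards the till when upright).
- lid_mid (a point): centre of the lid, a plain bare-aluminium plate 76 (hinge to free edge) x 200 wide x 4 thick, with no handle; axes as for lid_hinge. Shut, its top is 70 above the counter. The compartment beneath is open-topped, 50 deep.
- paperback: paperback, 108 x 170 x 22, lying on the rear half of the till's top; origin under its centre. Bystander.
- mug: white mug, 80 across, 90 high, standing on the counter before the drawer; origin under its centre. Bystander.
- stamp: wooden rubber stamp, foot 30 x 60, knob up to 70 high, standing beside the till; origin under its centre. Bystander.
- terminal: black card payment terminal, 160 x 78 x 33, lying on the counter; origin under its centre. Bystander.

How it is judged:
On the way, in this order (a step that is already met when the one before it is completed fails the run):
1. the lid lies flat while the drawer is still out (value of joint till_lid below 0.08 rad and value of joint till_drawer above 0.08 m), for 0.2 s.
2. the drawer is home with the lid flat (value of joint till_drawer below 0.005 m and value of joint till_lid below 0.08 rad), for 0.2 s.
At the end, for the whole second after the job is handed in: The lid lies flat (under 0.08 rad), the drawer is home (out by less than 5 mm) and at rest, and the paperback, mug, stamp and terminal are within 30 mm of where they stood (all of step 2 and velocity of joint till_drawer between -0.01 and 0.01 m/s and distance of each of paperback, mug, stamp, terminal from where it was at the start of the episode below 0.03 m); the robot touches nothing.
It fails at once if the drawer is pushed in (to less than 80 mm out) while the lid stands up (over 0.25 rad) (value of joint till_lid above 0.25 rad and value of joint till_drawer below 0.08 m).
It fails at once if the lid is pinched between the fingers (contact force between the fingers and till_lid above 0.5 N and z of the grasp point in the frame of lid_mid between -0.005 and 0.005 m and x of the grasp point in the frame of lid_mid between -0.043 and 0.04 m and y of the grasp point in the frame of lid_mid between -0.104 and 0.104 m).
It fails at once if the drawer's front panel is pinched between the fingers (contact force between the fingers and till_drawer above 0.5 N and x of the grasp point in the frame of drawer_front between 0 and 0.015 m and z of the grasp point in the frame of drawer_front below 0.033 m and y of the grasp point in the frame of drawer_front between -0.125 and 0.125 m).
It fails at once if a bystander (paperback, mug, stamp or terminal) is lifted or shoved more than 30 mm (distance of any of paperback, mug, stamp, terminal from where it was at the start of the episode above 0.03 m).
It also fails if it takes over 48 s, if anything falls off the work surface, if the arm or the gripper's body presses on something with over 40 N, if the wrist force passes 120 N, or if a joint passes its speed limit or range.

## Working session

There is one attempt and no reset: what is moved stays moved. The work goes in short steps, Python scripts to look and compute and a tool call to move; the robot and the scene stay as the last step left them, time stands still between calls to the robot, and variables do not carry over. Pictures are saved under pics/ and viewed, at most 10 in all, crops included, and the job is handed in when it is done.

Besides the shell and the picture viewer there is one more tool, called after "Request:" by a JSON object that holds its "method" and its "body". move_arm: Moves the arm, as the interface text tells. Its arguments: {"type":"object","properties":{"targets":{"type":"array"},"grip_force":{"type":"number"}},"required":["targets"]}

```bash
mkdir -p pics; cat > h.py <<'E'
import numpy as np,cv2
from scipy.spatial.transform import Rotation as R
def K(c):
    f=192/np.tan(np.radians(c['vertical_fov'])/2)
    return np.array([[f,0,c['cx']],[0,f,c['cy']],[0,0,1.]]),np.array([c['k1'],0,0,0,0.])
def ray(c,uv):
    k,d=K(c);p=cv2.undistortPoints(np.array(uv,float).reshape(-1,1,2),k,d).reshape(-1,2)
    T=np.array(c['cam_to_world']);return T[:3,3],np.c_[p,np.ones(len(p))]@T[:3,:3].T
def plane(c,uv,z):
    o,d=ray(c,uv);return o+d*((z-o[2])/d[:,2])[:,None]
def proj(c,P):
    k,d=K(c);T=np.linalg.inv(np.array(c['cam_to_world']))
    return cv2.projectPoints(np.array(P,float).reshape(-1,3),cv2.Rodrigues(T[:3,:3])[0],T[:3,3],k,d)[0].reshape(-1,2)
E
python3 - <<'E'
from h import *; from bench import r
import pickle
for n in("scene","top"):
    c=r.camera(n);cv2.imwrite(f"pics/{n}0.png",cv2.resize(c['image'],(800,600)));pickle.dump(c,open(n+'.pkl','wb'))
    print(n,c['vertical_fov'],c['k1'],np.round(c['cam_to_world'],3))
s=r.read_state();print(s['time'],s['ee_pos'],s['eef_rot'],R.from_quat(s['eef_rot']).as_matrix().round(3),s['width'])
E
```

```text
scene 49.699614299476636 -0.06310752005066321 [[ 0.619  0.619 -0.483  0.993]
 [ 0.785 -0.481  0.39  -0.361]
 [ 0.009 -0.62  -0.784  0.853]
 [ 0.     0.     0.     1.   ]]
top 55.51593122289302 -0.09867928821857656 [[ 0.003 -0.995  0.101  0.426]
 [-1.    -0.     0.025  0.004]
 [-0.024 -0.101 -0.995  1.112]
 [ 0.     0.     0.     1.   ]]
0.1 [0.24086271 0.57635536 0.22185109] [ 1.96613246e-01  9.80480922e-01 -6.21138350e-04 -9.12419789e-05] [[-0.923  0.386 -0.   ]
 [ 0.386  0.923 -0.001]
 [-0.    -0.001 -1.   ]] 0.08701248009457214
```

View pics/scene0.png

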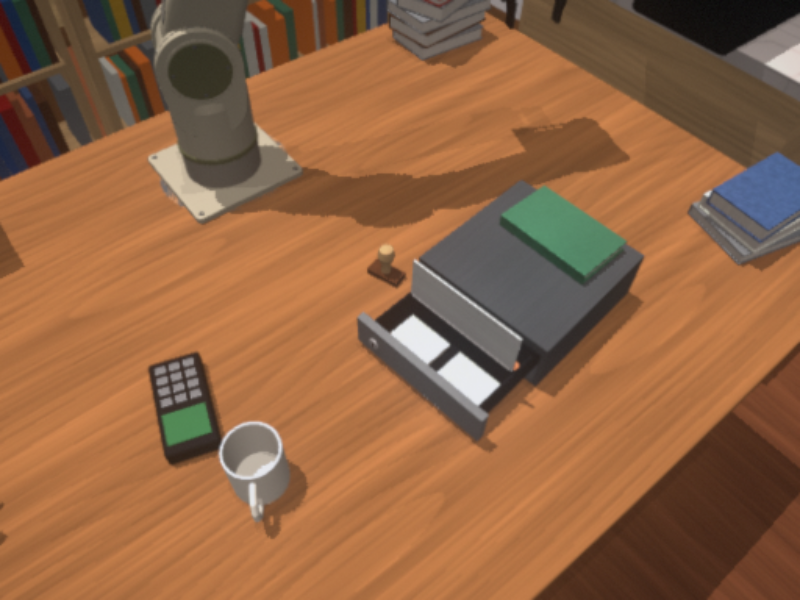

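View pics/top0.png

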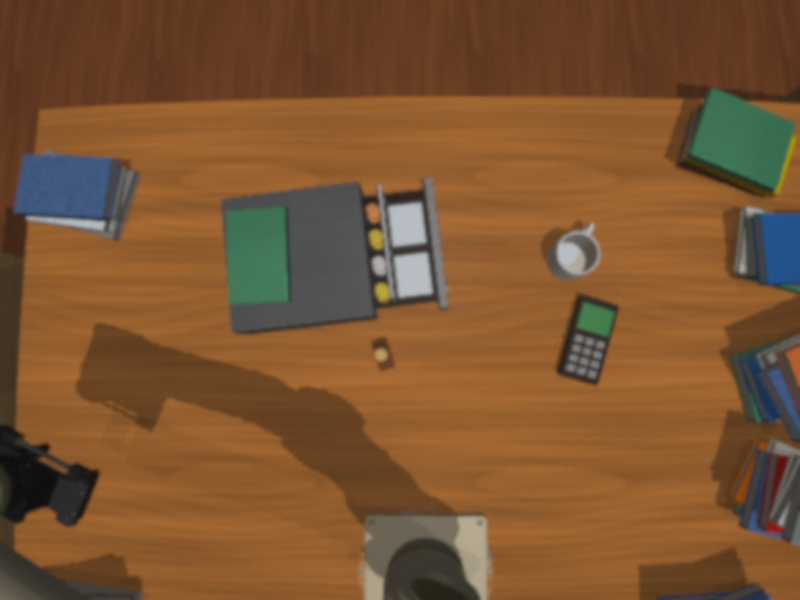

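The top view shows the till at (221–376, 183–332) of 800x600, with the drawer's front panel from (433,179) to (447,306). The lid is upright near (380–392, 186–300), and the mug at (577,252) and the terminal are well to the right. The scene view confirms that the lid stands up and the fingers are far off.

```bash
python3 - <<'E'
from h import *; import pickle
t=pickle.load(open('top.pkl','rb'));s=pickle.load(open('scene.pkl','rb'))
q=lambda c,p,z:plane(c,np.array(p)*.64,z)
T=q(t,[(221,200),(360,183),(376,317),(233,332)],.1)
print('till top',T.round(3).tolist(),[np.linalg.norm(T[i]-T[(i+1)%4]).round(3) for i in range(4)])
S=q(s,[(525,184),(642,258),(536,377),(418,258)],.1);print('till scene',S.round(3).tolist())
ax=T[0]+T[3]-T[1]-T[2];ax/=np.linalg.norm(ax);yaw=np.arctan2(ax[1],ax[0]);print('till +x',ax,np.degrees(yaw))
C=T.mean(0);print('centre',C,S.mean(0))
F=q(t,[(433,179),(447,306)],.074);G=q(s,[(360,320),(478,433)],.074);print('panel',F.round(3).tolist(),G.round(3).tolist(),np.linalg.norm(F[0]-F[1]))
ax2=[np.cos(yaw),np.sin(yaw),0]
print('front x',(F-C)@ax2,(G-C)@ax2,'y',(F-C)@[-ax2[1],ax2[0],0])
for z in(.13,.144): print('lidtop',z,q(t,[(379,186),(391,299)],z).round(3).tolist(),q(s,[(414,264),(520,338)],z).round(3).tolist(),(q(t,[(379,186),(391,299)],z)-C)@ax2,(q(s,[(414,264),(520,338)],z)-C)@ax2)
print('stamp',q(t,[(382,354)],.06),'mug',q(t,[(577,252)],.09),'term',q(t,[(600,300)],.03))
E
```

```text
till top [[0.703, 0.377, 0.1], [0.732, 0.118, 0.1], [0.486, 0.086, 0.1], [0.458, 0.345, 0.1]] [np.float64(0.261), np.float64(0.248), np.float64(0.26), np.float64(0.246)]
till scene [[0.476, 0.346, 0.1], [0.711, 0.37, 0.1], [0.759, 0.079, 0.1], [0.495, 0.09, 0.1]]
till +x [-0.10962024  0.99397354  0.        ] 96.29342451218437
centre [0.59467407 0.23120421 0.1       ] [0.61013329 0.22134441 0.1       ]
panel [[0.747, -0.017, 0.074], [0.508, -0.042, 0.074]] [[0.52, -0.041, 0.074], [0.764, -0.028, 0.074]] 0.2400419242443411
front x [-0.2630513  -0.26172898] [-0.26272822 -0.27664493] y [-0.12391467  0.11612361]
lidtop 0.13 [[0.717, 0.08, 0.13], [0.516, 0.058, 0.13]] [[0.52, 0.06, 0.13], [0.711, 0.089, 0.13]] [-0.16344345 -0.16386036] [-0.16222022 -0.15404483]
lidtop 0.144 [[0.713, 0.079, 0.144], [0.514, 0.057, 0.144]] [[0.529, 0.052, 0.144], [0.717, 0.08, 0.144]] [-0.16407218 -0.16448314] [-0.17132764 -0.16331055]
stamp [[0.42030422 0.07748754 0.06      ]] mug [[ 0.60527986 -0.27830779  0.09      ]] term [[ 0.52294494 -0.33671986  0.03      ]]
```

Request:
{"method": "move_arm", "body": {"targets": [[[0,0,0],[0,0,0.152],0],[[0,0,0],[0,0,0.152],0],[[0,0,0],[0,0,0.152],0],[[0,0,0],[0,0,0.152],0],[[0,0,0],[0,0,0.152],0],[[0,0,0],[0,0,0.152],0],[[0,0,0],[0,0,0.152],0],[[-4.2,2.6,0],[0,0,0],0],[[-4.2,2.6,0],[0,0,0],0],[[-4.2,2.6,0],[0,0,0],0],[[-4.2,2.6,0],[0,0,0],0],[[-4.2,2.6,0],[0,0,0],0],[[-4.2,2.6,0],[0,0,0],0],[[-4.2,2.6,0],[0,0,0],0],[[-4.2,2.6,0],[0,0,0],0],[[-4.2,2.6,0],[0,0,0],0],[[-4.2,2.6,0],[0,0,0],0],[[0,0,0],[0,0,0],0]], "grip_force": 5}}

```text
time: 2.35
ee_pos: [0.5477, 0.1835, 0.2222]
eef_rot: [0.669, 0.743, -0.001, 0.001]
ft_force: [0.9, 0.2, -0.4]
width: 0.0005
grip_force: 0.0
```

Request:
{"method": "move_arm", "body": {"targets": [[[-4.0,2.6,0],[0,0,0],0],[[-4.1,2.6,0],[0,0,0],0],[[0,0,3.4],[0,0,0],0],[[0,0,3.4],[0,0,0],0],[[0,0,3.4],[0,0,0],0],[[0,0,0],[0,0,0],0],[[0,0,0],[0,0,0],0]]}}

```text
time: 3.22
ee_pos: [0.607, 0.1139, 0.1219]
eef_rot: [0.667, 0.745, 0.001, 0.0]
ft_force: [0.5, -0.8, 0.2]
width: 0.0003
grip_force: 0.0
```

```bash
python3 - <<'E'
from h import *; from bench import r
s=r.read_state();p=np.array(s['ee_pos']);print(p,R.from_quat(s['eef_rot']).as_matrix().round(3).tolist(),s['ft_force'])
ax=np.array([-.1096,.994,0]);H=np.array([.5947,.2312,0])-.168*ax
print('u',-(p-H)@ax*1000,'lat',(p-H)@[.994,.1096,0])
c=r.camera("scene");m=cv2.resize(c['image'][90:330,190:430],(720,600)[::-1] if 0 else (600,600),interpolation=cv2.INTER_CUBIC);cv2.imwrite('pics/s1.png',m)
E
```

```text
[0.60702168 0.11390334 0.12187159] [[-0.111, 0.994, 0.001], [0.994, 0.111, 0.001], [0.0, 0.001, -1.0]] [ 0.48496582 -0.77699925  0.21317003]
u -50.06475796255569 lat -0.0006079613211685775
```

View pics/s1.png

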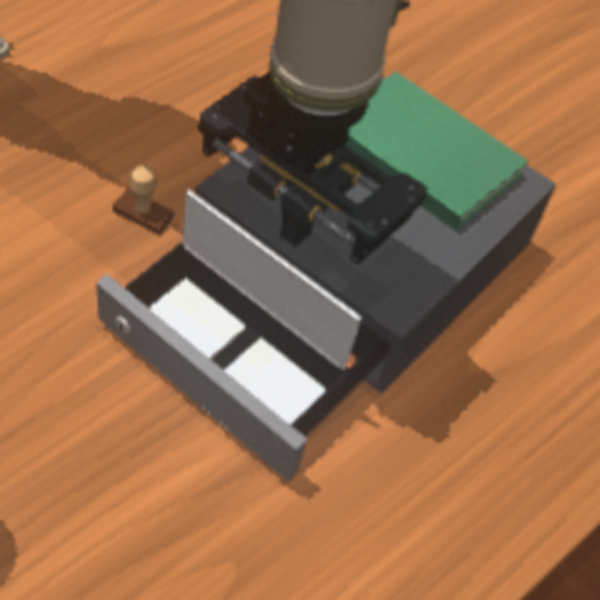

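The shut fingertips, at about (295,225) in the crop, are directly behind the middle of the upright lid, above the till top. The numbers agree with that (u = -50 mm, z = 122 mm), so I'll push the lid along an arc.

Request:
{"method": "move_arm", "body": {"targets": [[[-1.9,0,0.2],[0,0,0],0],[[-1.9,0,0.2],[0,0,0],0],[[-0.65,0,0.05],[0,0,0],0],[[-0.65,0,0.05],[0,0,0],0],[[-0.6,0,0.2],[0,0,0],0],[[-0.6,0,0.25],[0,0,0],0],[[-0.55,0,0.35],[0,0,0],0],[[-0.55,0,0.4],[0,0,0],0],[[-0.4,0,0.5],[0,0,0],0],[[-0.4,0,0.5],[0,0,0],0],[[-0.3,0,0.6],[0,0,0],0],[[-0.3,0,0.6],[0,0,0],0],[[-0.1,0,0.6],[0,0,0],0],[[-0.1,0,0.5],[0,0,0],0],[[0,0,0],[0,0,0],0],[[0,0,0],[0,0,0],0]]}}

```text
time: 5.28
ee_pos: [0.6166, 0.0239, 0.0705]
eef_rot: [0.667, 0.745, 0.0, 0.0]
ft_force: [-0.5, -0.3, 1.9]
width: 0.0004
grip_force: 1.0
```

```bash
cat > st.py <<'E'
from h import *; from bench import r
s=r.read_state();p=np.array(s['ee_pos']);print(s['time'],p.round(4),np.round(s['ft_force'],2))
ax=np.array([-.1096,.994,0]);H=np.array([.5947,.2312,0])-.168*ax
print('u',-(p-H)@ax*1000,'lat',(p-H)@[.994,.1096,0]*1000)
E
python3 st.py; python3 - <<'E'
from h import *; from bench import r
c=r.camera("scene");m=cv2.resize(c['image'][90:330,190:430],(600,600),interpolation=cv2.INTER_CUBIC);cv2.imwrite('pics/s2.png',m)
E
```

```text
5.275 [0.6166 0.0239 0.0705] [-0.47 -0.32  1.94]
u 40.48818475363533 lat -0.9877480484333395
```

View pics/s2.png

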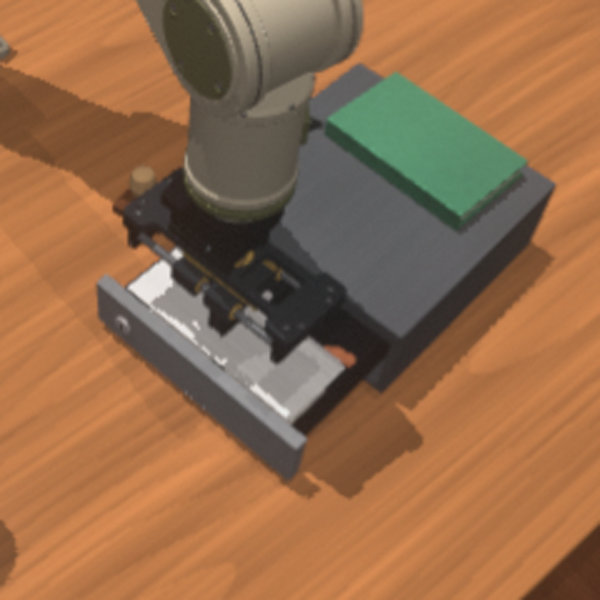

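The lid (about (170–345, 270–410) in the crop) is now almost flat under the fingertips and the drawer hasn't moved. I'll press slightly further to reach the stop.

Request:
{"method": "move_arm", "body": {"targets": [[[0,0,0.15],[0,0,0],0],[[0,0,0.15],[0,0,0],0],[[0,0,0.1],[0,0,0],0],[[0,0,0],[0,0,0],0],[[0,0,0],[0,0,0],0]]}}

```text
time: 5.95
ee_pos: [0.6168, 0.0238, 0.07]
eef_rot: [0.667, 0.745, 0.001, -0.0]
ft_force: [-15.5, -0.5, 36.1]
width: 0.0008
grip_force: 17.6
```

```bash
python3 st.py
```

```text
5.95 [0.6168 0.0238 0.07  ] [-15.47  -0.53  36.06]
u 40.5265346519002 lat -0.7511369920274404
```

The force rose at z = 70.0 mm, so the lid is against its stop. Next I'll lift off and go round to the front panel.

Request:
{"method": "move_arm", "body": {"targets": [[[0,0,-0.5],[0,0,0],0],[[0,0,-2.2],[0,0,0],0],[[0,0,-2.2],[0,0,0],0],[[0,0,-2.1],[0,0,0],0],[[-3.0,0,0],[0,0,0],0],[[-3.0,0,0],[0,0,0],0],[[-3.2,0,0],[0,0,0],0],[[0,0,0],[0,0,0],0],[[0,0,2.8],[0,0,0],0],[[0,0,2.7],[0,0,0],0],[[0,0,2.7],[0,0,0],0],[[0,0,0],[0,0,0],0],[[0,0,0],[0,0,0],0]]}}

```text
time: 7.58
ee_pos: [0.6273, -0.0671, 0.0555]
eef_rot: [0.667, 0.745, 0.0, 0.0]
ft_force: [-0.4, 0.3, 1.3]
width: 0.0004
grip_force: 0.0
```

```bash
python3 st.py; python3 - <<'E'
from h import *; from bench import r
c=r.camera("scene");m=cv2.resize(c['image'][90:330,190:430],(600,600),interpolation=cv2.INTER_CUBIC);cv2.imwrite('pics/s3.png',m)
E
```

```text
7.575 [ 0.6273 -0.0671  0.0555] [-0.4   0.34  1.25]
u 132.10506570888373 lat -0.3352002133881128
```

View pics/s3.png

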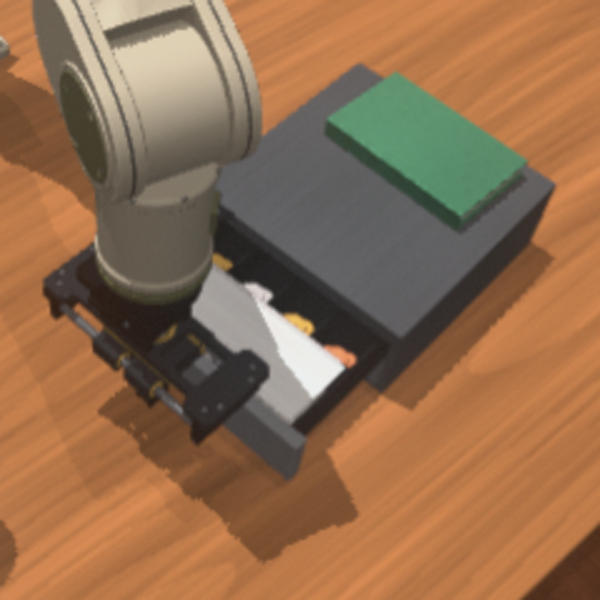

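The lid lies flat over the compartment (about (190–345, 270–415)). The hand is in front of the panel at drawer centre, so I'll push the drawer in.

Request:
{"method": "move_arm", "body": {"targets": [[[0.9,0,0],[0,0,0],0],[[0.9,0,0],[0,0,0],0],[[0.9,0,0],[0,0,0],0],[[0.9,0,0],[0,0,0],0],[[0.9,0,0],[0,0,0],0],[[0.9,0,0],[0,0,0],0],[[0.9,0,0],[0,0,0],0],[[0.9,0,0],[0,0,0],0],[[0.9,0,0],[0,0,0],0],[[0.9,0,0],[0,0,0],0],[[0.9,0,0],[0,0,0],0],[[0.9,0,0],[0,0,0],0],[[0.9,0,0],[0,0,0],0],[[0.9,0,0],[0,0,0],0],[[0.8,0,0],[0,0,0],0],[[0,0,0],[0,0,0],0],[[0,0,0],[0,0,0],0]]}}

```text
time: 9.75
ee_pos: [0.6122, 0.0661, 0.0547]
eef_rot: [0.667, 0.745, 0.001, 0.0]
ft_force: [1.0, -0.3, 0.4]
width: 0.0005
grip_force: 0.0
```

```bash
python3 st.py
```

```text
9.75 [0.6122 0.0661 0.0547] [ 1.01 -0.26  0.4 ]
u -2.02071673698209 lat -0.6761715982903042
```

Request:
{"method": "move_arm", "body": {"targets": [[[0.25,0,0],[0,0,0],0],[[0.25,0,0],[0,0,0],0],[[0.25,0,0],[0,0,0],0],[[0,0,0],[0,0,0],0]]}}

```text
time: 10.25
ee_pos: [0.6111, 0.0734, 0.0547]
eef_rot: [0.667, 0.745, 0.0, 0.0]
ft_force: [0.3, -1.1, 0.7]
width: 0.0006
grip_force: 0.7
```

```bash
python3 st.py
```

```text
10.25 [0.6111 0.0734 0.0547] [ 0.25 -1.08  0.75]
u -9.3032554024664 lat -0.9496399112789473
```

Request:
{"method": "move_arm", "body": {"targets": [[[0.2,0,0],[0,0,0],0],[[0.2,0,0],[0,0,0],0],[[0,0,0],[0,0,0],0]]}}

```text
time: 10.62
ee_pos: [0.6106, 0.0775, 0.0545]
eef_rot: [0.667, 0.745, 0.0, -0.0]
ft_force: [1.2, -1.9, 0.6]
width: 0.0001
grip_force: 0.6
```

```bash
python3 st.py
```

```text
10.625 [0.6106 0.0775 0.0545] [ 1.17 -1.87  0.59]
u -13.505783373484451 lat -1.0712307424290946
```

Contact holds at about 2 N, so the end stop isn't reached yet. I'll creep on until the force rises.

Request:
{"method": "move_arm", "body": {"targets": [[[0.15,0,0],[0,0,0],0],[[0.15,0,0],[0,0,0],0],[[0,0,0],[0,0,0],0]]}}

```text
time: 11.0
ee_pos: [0.6102, 0.0804, 0.0545]
eef_rot: [0.667, 0.745, 0.0, -0.0]
ft_force: [1.3, -0.7, 0.8]
width: 0.0004
grip_force: 0.8
```

```bash
python3 st.py; python3 - <<'E'
from h import *; from bench import r
c=r.camera("top");m=cv2.resize(c['image'][90:240,120:320],(800,600),interpolation=cv2.INTER_CUBIC);cv2.imwrite('pics/t4.png',m)
E
```

```text
11.0 [0.6102 0.0804 0.0545] [ 1.32 -0.72  0.75]
u -16.370566233712413 lat -1.1260895225242948
```

View pics/t4.png

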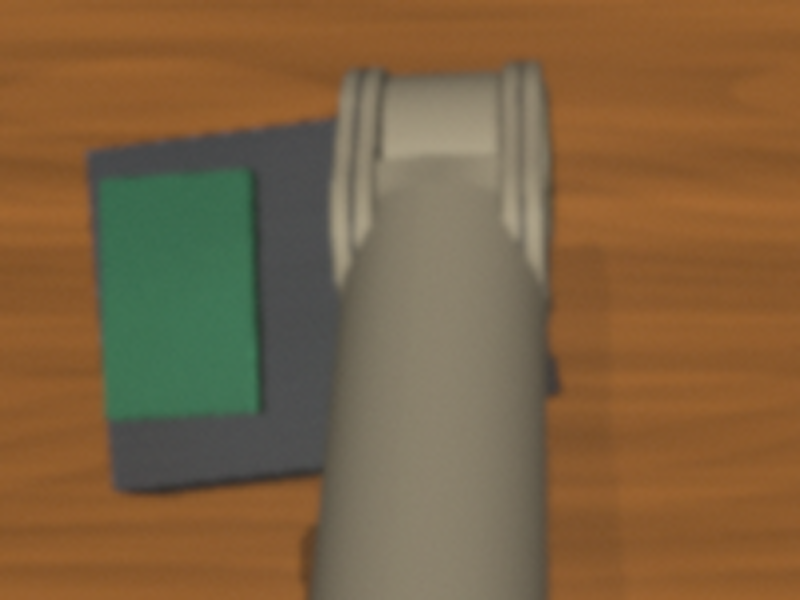

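The arm hides the drawer front in this view, so I'll keep going by force in small creeps.

Request:
{"method": "move_arm", "body": {"targets": [[[0.15,0,0],[0,0,0],0],[[0.15,0,0],[0,0,0],0],[[0,0,0],[0,0,0],0]]}}

```text
time: 11.42
ee_pos: [0.61, 0.0816, 0.0546]
eef_rot: [0.667, 0.745, -0.0, 0.001]
ft_force: [1.2, -6.1, 1.7]
width: 0.0008
grip_force: 3.1
```

```bash
python3 st.py
```

```text
11.425 [0.61   0.0816 0.0546] [ 1.22 -6.1   1.7 ]
u -17.64174840974015 lat -1.1586209723688259
```

Request:
{"method": "move_arm", "body": {"targets": [[[0.1,0,0],[0,0,0],0],[[0.1,0,0],[0,0,0],0],[[0,0,0],[0,0,0],0]]}}

```text
time: 11.8
ee_pos: [0.61, 0.0817, 0.0545]
eef_rot: [0.668, 0.744, -0.001, 0.001]
ft_force: [2.2, -11.4, 1.0]
width: 0.0004
grip_force: 5.5
```

The force rises with no further motion, so the drawer is at its end stop. I'll back off and look.

Request:
{"method": "move_arm", "body": {"targets": [[[-0.6,0,0],[0,0,0],0],[[-2,0,0],[0,0,0],0],[[-3,0,0],[0,0,0],0],[[0,0,-4],[0,0,0],0],[[0,0,-5],[0,0,0],0],[[0,0,-5],[0,0,0],0],[[-4,-4,0],[0,0,0],0],[[-4,-4,0],[0,0,0],0],[[-4,-4,0],[0,0,0],0],[[-4,-4,0],[0,0,0],0],[[0,0,0],[0,0,0],0],[[0,0,0],[0,0,0],0]]}}

```text
time: 13.3
ee_pos: [0.4748, -0.1472, 0.1947]
eef_rot: [0.667, 0.745, 0.001, -0.0]
ft_force: [0.3, 1.1, -0.6]
width: 0.0001
grip_force: 0.0
```

```bash
python3 st.py; python3 - <<'E'
from h import *; from bench import r
c=r.camera("top");cv2.imwrite('pics/t5.png',cv2.resize(c['image'],(800,600)))
E
```

```text
13.3 [ 0.4748 -0.1472  0.1947] [ 0.31  1.11 -0.64]
u 195.01859100974602 lat -160.69010109860974
```

View pics/t5.png

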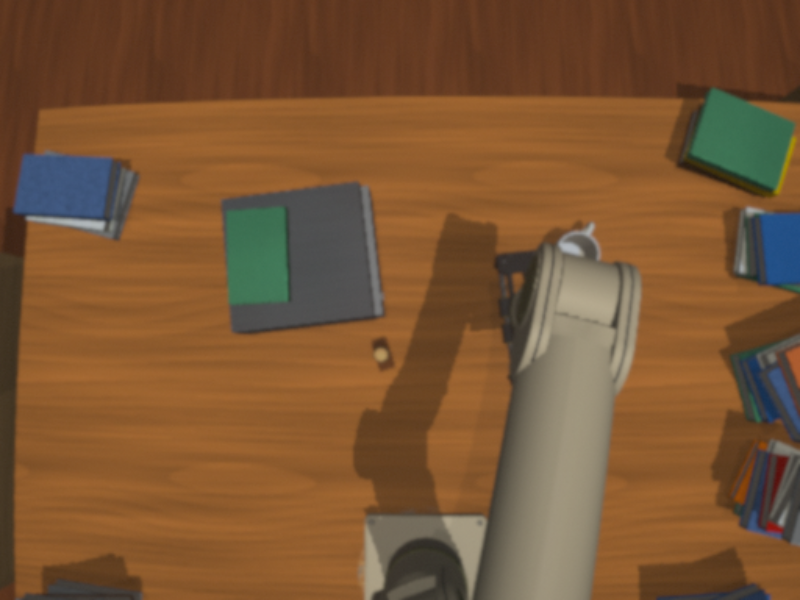

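The drawer is home: the panel is now a thin strip at (362–384, 183–318) against the till. The paperback, stamp and mug are where they were, and the hand is clear. I'll check the panel edge by numbers before handing in.

```bash
python3 - <<'E'
from h import *; from bench import r; import pickle
t=pickle.load(open('top.pkl','rb'))
x=(plane(t,np.array([(369,186),(383,314)])*.64,.074)-[.5947,.2312,.074])@[-.1096,.994,0]
print(x)
if x.mean()>-.150: print(r.close_job())
E
```

```text
[-0.14222884 -0.14396044]
the job is handed in; nothing more can be done
None
```

The lid is flat, the drawer is fully home against its end stop, the hand is clear, and the job is handed in; the verdict was not reported back, and the arm hid the card terminal in my last picture, so I did not recheck its position.

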